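# Clamp a card pack in the drilling jig

### The arm

A 7-joint arm with a two-finger parallel gripper is mounted at the origin on the work surface; the furniture and walls round the work are solid. World frame = base frame: x ahead of the robot, y to its left, z up, the work surface at z = 0. Lengths are in m, angles in rad, forces in N, time in s.
With the tool pointing down it reaches from about 0.425 to 0.925 m from the base axis. Payload 6.8 kg.
Tool frame: the origin (TCP) lies midway between the tips of the shut fingers; the grasp point (between the pads) lies 19 mm behind it; x points along the fingers, y is the direction in which the jaws open and shut, and the axes are right-handed (so a half turn about x gives the same grasp; the last joint's range is limited). The gripper opens to 85 mm and grips with 20 to 120 N. Pads are 22 mm wide; open, the fingers measure 114 mm over their backs; the gripper's body (76 mm by 85 mm) begins 54 mm behind the grasp point. The pads swing forward as they close: fully open they stand 13 mm farther back than shut.
Start: joints at [1.218, 0.477, 0.022, 1.555, -0.011, 1.109, -0.083], TCP at [0.164, -0.655, 0.231] pointing down, gripper open.
Joint ranges: [-2.96, 2.96], [-0.34, 2.1], [-1.41, 1.46], [0.24, 2.44], [-1.37, 4.51], [0.17, 1.92], [-2.96, 2.96]. Speed limits (rad/s): [2.39, 2.39, 3.14, 3.14, 3.14, 3.14, 3.14].

### API

Orientations are given as a rotation vector (axis times angle).
In Python, from bench import r gives the robot as it stands.
- The arm moves only by the tool carry_out, never from a script. Its argument "targets" is one flat list of numbers, 7 for each row, row after row: the finger opening in m, from 0 to 0.0854, then the shift along the tool's x, y, z in m, then the turn, a rotation vector about the tool's x, y, z in units of 5 degrees (1.0 is 5 degrees). A call has 1 to 12 rows; each row is the pose to reach, as a shift and turn from the pose measured when the call began, along the tool's axes at that moment; what a row does not reach only later rows make up. A row lasts 1/8 s, in which the tool goes at most 62.5 mm and 10.7 degrees, less where a joint would pass 70% of its speed; a pose out of reach is approached as far as the arm can. A call with a gripper value outside its range is refused whole. The fingers move at their own pace and stop on an object; "squeeze" is the grip in N (left out, the last holds). Time passes only in rows, so rows that repeat a pose let the fingers close. It gives the time, the measured TCP pose, the force and the opening at its end, in the units of the state.
- r.get_obs(): the state, without advancing time (a new reading comes with each control period).
- r.grab_frame(name): name is "scene" or "side" or "wrist"; returns the picture (384x512x3 uint8, blue, green, red); there is no depth.
- r.camera_info(name): a dict with "fx", "fy", "cx", "cy" (pixels), "xyz" and "orientation" of the camera in the world. Camera axes: x right, y up, looking along -z (the intrinsics and any distortion apply to the point x, -y, -z); pixel columns grow to the right and rows downward; lengths in m; the calibration is good to about 2 mm. A picture is of the moment at which its call begins: read the wrist's pose just before it. camera_info takes no time and is no camera call; for the wrist camera it gives the pose at the moment of the call.
- r.hand_in(): hands the job in, once; it reports no verdict.
The state is a dict: "clock": time; "joints": joint angles; "qvel": joint speeds; "tau": joint torques, N m; "tcp_pos": TCP position; "orientation": TCP orientation; "contact_force": force on the tool from outside, world axes, zero at the start; "moment": the same for the moment, N m; "grip_width": finger opening in m.
Only numpy, scipy, OpenCV 4.12 (cv2) and the standard library are available. Lean on these libraries where they do the work, as an engineer would, in place of code of your own. Each camera call takes 0.05 s, during which the arm holds its last target. There are 200 camera calls.

### The job

Get the pack of kraft cards ready for drilling its ribbon hole: with the fingertips, push it along the board of the drilling jig until it sits square and fully home against both aluminium fences, and only then press the red handle of the toggle clamp down past its centre until it snaps and stays locked with the rubber foot on the pack. The pack is only pushed, never lifted, and the other things on the table stay where they are; finish with the hand clear.

Things in the scene. Friction and masses are not known exactly. Their poses are not given: they have to be found in the camera images.
- jig: Drilling jig, fixed to the table: plywood board 150 mm (its x) by 280 mm (its y), top face 12 mm above the table. Origin on the table under the board's centre, z up. The clamp stands behind the left fence and works in the plane x = 6 mm.
- jig_corner (a point): Where the inner faces of the two fences would meet, on the board's top: x = 55, y = 45, z = 12 mm in the jig's frame (its axes are the jig's). Two aluminium fences stand 22 mm high: the back fence faces -x and runs along y from the corner to -178 mm; the left fence faces -y and runs along x to -115 mm (both measured from the corner).
- drill_guide (a point): Top of the brass bush of the dark drill guide on the back fence, 66 mm above the table; fixed. The guide's arm is 34 mm wide (y), reaches 28 mm out from the back fence's face over the board, and its underside is 46 mm above the table: the pack slides beneath it.
- pack_centre (a point): Centre of the loose banded pack of cards (cream top, kraft edges, wide blue-grey band), a rigid block 98 mm (its x) by 130 mm (its y) by 30 mm high, 0.16 to 0.26 kg, flat on the board. Axes are the pack's own, z up. It starts 4 to 46 mm short of each fence, up to 7 degrees askew. Fully home its centre is at x = 6, y = -20, z = 27 mm in the jig's frame, its axes along the jig's.
- kraft_pack: The same pack; origin at the centre of its underside.
- handle_grip (a point): On the axis of the red clamp handle, 21 mm short of its end; grip 17 to 21 mm thick, 86 mm long. In the jig's frame: open about x 6, y 131, z 141 mm (raised, leaning to +y); it swings over to +y and down, past centre (y 193, z 85), then snaps and rests at y 193, z 55 mm, nearly level. Pressed here it yields to 1 to 3 N, just before centre 8 to 15 N; let go short of centre, it springs back up.
- handle_pin (a point): The pin on which the handle turns, 104 mm from handle_grip, at the inner end of the handle in the plane x = 6 mm of the jig: y 89, z 47 mm when open, y 91, z 71 mm when locked.
- clamp_handle (a joint): Angle of the handle to the clamp's hold-down bar, rad: 0 with the clamp open (the bar upright, the handle raised), about 2.4 to 2.5 at centre, 2.61 at its stop, locked. The bar is linked to the handle and swings down over the pack as the handle goes down.
- clamp_foot: The black rubber foot of the clamp, 19 mm across, 60 mm out along the hold-down bar. Origin at the centre of its pressing face. Open, the bar stands upright (top about 140 mm above the table) at y = 60 to 85 mm of the jig, the foot on its pack side; locked, the foot presses on the pack at about x 6, y 14 mm in the jig's frame with about 9 N.
- ribbon_1: Bystander: spool of pink ribbon with wooden ends, about 70 mm across, 30 mm high, origin under it.
- washi_4: Bystander: blue roll of paper tape, 54 mm across, 15 mm high, origin under it.
- stamp_2: Bystander: rubber stamp of light wood with a turned handle, 35 x 50 x 74 mm, origin under it.
- confetti_jar_1: Bystander: small jar of confetti with a white lid, 50 mm across, 80 mm high, origin under it.
There are look-alikes about, which are no part of the job. What is shaped like the kraft_pack but yellow is not meant.

How it is judged:
By the outcome, as a careful person would: the job done as asked, in the order asked, and still so for the second after the job is handed in, with the robot touching nothing.
It also fails if it takes over 64 s, if anything falls off the work surface, if the arm or the gripper's body presses on something with over 40 N, if the wrist force passes 120 N, or if a joint passes its speed limit or range.

## Working session

There is one attempt and no reset: what is moved stays moved. The work goes in short steps, Python scripts to look and compute and a tool call to move; the robot and the scene stay as the last step left them, time stands still between calls to the robot, and variables do not carry over. Pictures are saved under pics/ and viewed, about 8 in all and at most 12, crops included, and the job is handed in when it is done.

Besides the shell and the picture viewer there is one more tool, called after "Request:" by a JSON object that holds its "name" and its "arguments", one argument or row to a line. carry_out: Moves the arm, as the interface text tells. Its arguments: {"type":"object","properties":{"targets":{"type":"array","items":{"type":"number"}},"squeeze":{"type":"number"}},"required":["targets"]}

```bash
ls; mkdir -p pics; python3 - <<'E'
from bench import r
import cv2,numpy as np
o=r.get_obs(); print(o)
for n in ("scene","side"):
    cv2.imwrite(f"pics/{n}0.png",r.grab_frame(n)); print(n,r.camera_info(n))
print(r.camera_info("wrist"))
E
```

```text
pics
{'clock': 0.0, 'joints': array([ 1.21794795,  0.47777352,  0.02232646,  1.55645627, -0.01149455,
        1.1093001 , -0.08310085]), 'qvel': array([ 7.98268086e-04, -7.53634537e-05, -2.33770408e-04, -1.78051027e-03,
       -1.84753113e-04, -1.49770604e-03,  1.13599990e-04]), 'tau': array([-1.12081816e-03, -5.96445429e+01,  1.60797179e+00, -2.81195426e+01,
        1.25261623e-02,  9.51884984e-03, -1.75458820e-05]), 'tcp_pos': array([ 0.16340854, -0.65430931,  0.23034125]), 'orientation': array([ 2.09170909,  0.25920976, -2.0924508 ]), 'contact_force': array([0.56730536, 0.28737987, 0.47888253]), 'moment': array([-0.01729314, -0.00236314,  0.02270117]), 'grip_width': 0.08563217661949594}
scene {'fx': 456.04049788078635, 'fy': 456.04049788078635, 'cx': 259.00178646839504, 'cy': 195.40248235592045, 'xyz': array([-0.22897867,  0.55496201,  1.2480946 ]), 'orientation': array([ 0.3743042 , -0.73810641, -2.14480817])}
side {'fx': 405.05285532468383, 'fy': 405.05285532468383, 'cx': 249.9755724086978, 'cy': 194.29205017000092, 'xyz': array([ 0.13887404, -1.21657499,  0.68303737]), 'orientation': array([ 1.14789609, -0.15746226, -0.25137423])}
{'fx': 338.27285496272543, 'fy': 338.27285496272543, 'cx': 257.8762544927004, 'cy': 189.19406102267106, 'xyz': array([ 0.23731651, -0.63717489,  0.37405367]), 'orientation': array([-0.25566681,  0.20377741, -1.31518925])}
```

View pics/scene0.png

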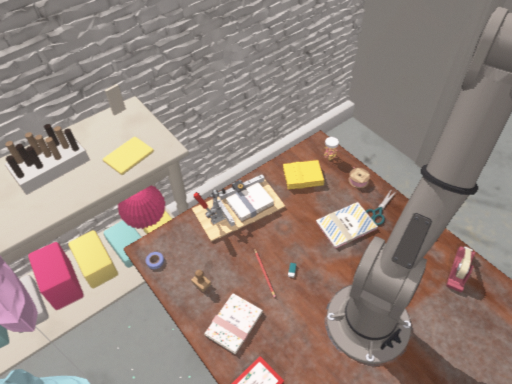

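View pics/side0.png

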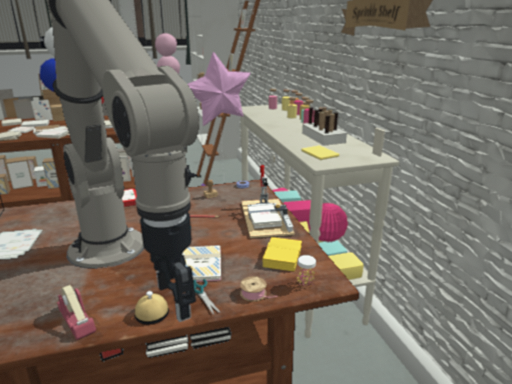

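Candidates: white-topped pack with blue band on the plywood jig at scene (248,200), side (266,216), which fits the description. The yellow block at scene (303,175) is the decoy, and the patterned notebooks at (347,224) and (235,322) aren't meant. I'll check with a close crop.

```bash
cat > h.py <<'E'
import cv2,numpy as np
from scipy.spatial.transform import Rotation as Rn
from bench import r
def ray(ci,u,v):
    d=Rn.from_rotvec(ci["orientation"]).apply([(u-ci["cx"])/ci["fx"],-(v-ci["cy"])/ci["fy"],-1.]); return np.array(ci["xyz"]),d
def onz(ci,u,v,z):
    o,d=ray(ci,u,v); return o+d*(z-o[2])/d[2]
def proj(ci,p):
    q=Rn.from_rotvec(ci["orientation"]).inv().apply(np.atleast_2d(p)-ci["xyz"])
    return np.c_[ci["cx"]+ci["fx"]*q[:,0]/-q[:,2], ci["cy"]-ci["fy"]*q[:,1]/-q[:,2]]
E
python3 - <<'E'
import cv2,numpy as np
a=cv2.imread("pics/scene0.png")[165:250,180:300]; b=cv2.imread("pics/side0.png")[155:245,230:310]
a=cv2.resize(a,None,fx=4,fy=4,interpolation=cv2.INTER_CUBIC); b=cv2.resize(b,None,fx=4,fy=4,interpolation=cv2.INTER_CUBIC)
c=np.zeros((360,800,3),np.uint8); c[:340,:480]=a; c[:360,480:]=b; cv2.imwrite("pics/crop1.png",c)
E
```

```text
(no output)
```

View pics/crop1.png

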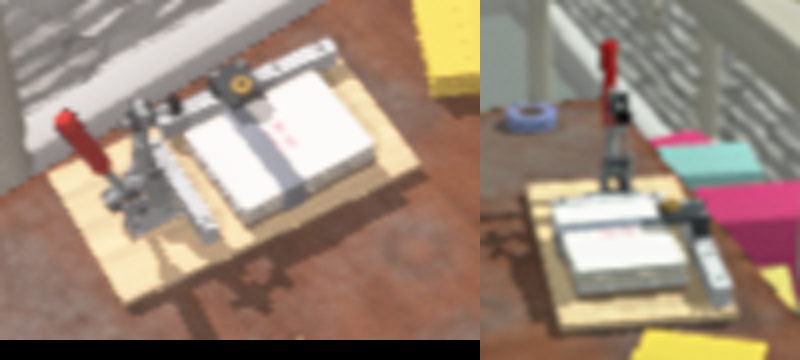

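```bash
python3 - <<'E'
from h import *
ci=r.camera_info("scene")
f=lambda x,y,z: onz(ci,x/4-.375+180,y/4-.375+165,z)
A,B,C=f(47,175,.012),f(128,305,.012),f(422,165,.012)
print(A,B,C,np.linalg.norm(A-B),np.linalg.norm(B-C))
y=(B-C)[:2]; th=np.arctan2(-y[0],y[1]); x=(A-B)[:2]; th2=np.arctan2(x[1],x[0]); print(np.degrees([th,th2]))
c=(A+C)/2; print("jig centre",c)
P=[f(*p,.042) for p in((187,135),(250,212),(372,145),(310,70))]
print(np.round(P,4)); print([np.linalg.norm(P[i]-P[i-1]) for i in range(4)], np.mean(P,0))
print("bush",f(241,84,.066))
E
```

```text
[0.64796164 0.17304564 0.012     ] [0.49751923 0.19389561 0.012     ] [ 0.45629053 -0.08055843  0.012     ] 0.15188034756131735 0.2775334746648293
[-8.54313649 -7.89042069]
jig centre [0.55212608 0.0462436  0.012     ]
[[ 0.5878  0.0677  0.042 ]
 [ 0.4911  0.0744  0.042 ]
 [ 0.4818 -0.0463  0.042 ]
 [ 0.5786 -0.0567  0.042 ]]
[np.float64(0.12470123466641597), np.float64(0.0968885341289432), np.float64(0.1210514987875379), np.float64(0.09733877738784007)] [0.53482326 0.00976552 0.042     ]
bush [0.58704365 0.0100677  0.066     ]
```

```bash
cat >> h.py <<'E'
J0=np.array([.552,.0462]); JY=np.radians(-8.4)
try:
    J0,JY=np.load("jig.npy")[:2],np.load("jig.npy")[2]
except Exception: pass
def jw(p):  # jig mm -> world m
    p=np.asarray(p,float)/1000; c,s=np.cos(JY),np.sin(JY)
    return np.array([J0[0]+c*p[0]-s*p[1],J0[1]+s*p[0]+c*p[1],p[2]])
def wj(w):
    d=np.asarray(w)[:2]-J0; c,s=np.cos(JY),np.sin(JY)
    return np.round(1000*np.array([c*d[0]+s*d[1],-s*d[0]+c*d[1],w[2]]),1)
def Rj(ydir):  # tool down, tool y at angle ydir(deg) from jig x
    a=JY+np.radians(ydir); x=np.array([0,0,-1.]); y=np.array([np.cos(a),np.sin(a),0])
    return Rn.from_matrix(np.c_[x,y,np.cross(x,y)])
def move(*pts): # (jig mm, R)
    o=r.get_obs(); R=Rn.from_rotvec(o["orientation"])
    print("t",o["clock"],"tcp jig",wj(o["tcp_pos"]),"F",np.round(o["contact_force"],1),"w",round(o["grip_width"],4))
    for p,Rt in pts:
        w=jw(p); print(p,"shift",np.round(R.inv().apply(w-o["tcp_pos"]),4),"turn",np.round((R.inv()*Rt).as_rotvec(degrees=True)/5,2), "r",round(np.hypot(*w[:2]),3))
E
python3 - <<'E'
from h import *
o=r.get_obs();R=Rn.from_rotvec(o["orientation"]);c=r.camera_info("wrist")
print(np.round(R.as_matrix(),3)); print("cam in tool",R.inv().apply(c["xyz"]-o["tcp_pos"]))
C=R.inv()*Rn.from_rotvec(c["orientation"]); print("look",C.apply([0,0,-1]),"right",C.apply([1,0,0]))
for a in(90,-90,0,180): print(a); move(((-90,0,250),Rj(a)))
E
```

```text
[[-0.001  0.242 -0.97 ]
 [ 0.002 -0.97  -0.242]
 [-1.    -0.002  0.   ]]
cam in tool [-0.14365362  0.00098632 -0.0758367 ]
look [ 0.9542894  -0.00137014  0.29888103] right [1.29845356e-03 9.99999061e-01 4.38432389e-04]
90
t 0.1 tcp jig [-282.1 -749.8  230.4] F [1.  0.9 0.4] w 0.0855
(-90, 0, 250) shift [-0.0186 -0.6199 -0.4636] turn [-3.152e+01 -3.000e-02  1.000e-02] r 0.467
-90
t 0.1 tcp jig [-282.1 -749.8  230.4] F [1.  0.9 0.4] w 0.0855
(-90, 0, 250) shift [-0.0186 -0.6199 -0.4636] turn [4.48 0.01 0.02] r 0.467
0
t 0.1 tcp jig [-282.1 -749.8  230.4] F [1.  0.9 0.4] w 0.0855
(-90, 0, 250) shift [-0.0186 -0.6199 -0.4636] turn [-1.352e+01 -1.000e-02  2.000e-02] r 0.467
180
t 0.1 tcp jig [-282.1 -749.8  230.4] F [1.  0.9 0.4] w 0.0855
(-90, 0, 250) shift [-0.0186 -0.6199 -0.4636] turn [2.248e+01 2.000e-02 1.000e-02] r 0.467
```

Request:
{"name": "carry_out", "arguments": {
  "targets": [0.085,-0.02,-0.12,-0.09,1,0,0,0.085,-0.02,-0.3,-0.2,2,0,0,0.085,-0.02,-0.45,-0.35,3.5,0,0,0.085,-0.02,-0.62,-0.51,4.48,0,0,0.085,-0.02,-0.62,-0.51,4.48,0,0,0.085,-0.02,-0.62,-0.51,4.48,0,0,0.085,-0.02,-0.62,-0.51,4.48,0,0,0.085,-0.02,-0.62,-0.51,4.48,0,0,0.085,-0.02,-0.62,-0.51,4.48,0,0,0.085,-0.02,-0.62,-0.51,4.48,0,0,0.085,-0.02,-0.62,-0.51,4.48,0,0,0.085,-0.02,-0.62,-0.51,4.48,0,0]
}}

```text
clock: 1.6
tcp_pos: [0.4843, 0.0237, 0.2506]
orientation: [-2.144, 0.156, 2.145]
contact_force: [0.4, 0.1, 0.8]
grip_width: 0.0851
```

```bash
python3 - <<'E'
from h import *
move(((-40,0,250),Rj(-90)))
np.save("w1.npy",r.camera_info("wrist"),allow_pickle=True)
cv2.imwrite("pics/w1.png",r.grab_frame("wrist"))
E
```

```text
t 1.6 tcp jig [-63.7 -32.2 250.6] F [0.4 0.1 0.8] w 0.0851
(-40, 0, 250) shift [ 0.0007 -0.0322 -0.0237] turn [-0.    0.01  0.01] r 0.515
```

View pics/w1.png

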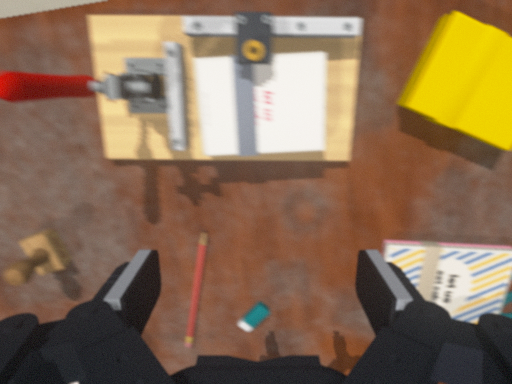

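Wrist view: the board corners are at about (88,16), (105,160), (352,160). The pack's white top is at (196,58)–(326,151), clear of both fences, and the red handle is at left. No other pack is on the jig. I'll refine with colour masks.

```bash
cat >> h.py <<'E'
def linefit(img,p,q,ch,n=40,half=6,trim=.12):
    """edge between p and q (px): max gradient of channel across, robust line"""
    p,q=np.array(p,float),np.array(q,float); t=(q-p)/np.linalg.norm(q-p); nrm=np.array([-t[1],t[0]]); pts=[]
    g=cv2.GaussianBlur(ch.astype(np.float32),(0,0),.8)
    for s in np.linspace(trim,1-trim,n):
        c=p+s*(q-p); k=np.arange(-half,half+.01,.25); xy=(c+k[:,None]*nrm).astype(np.float32)
        v=cv2.remap(g,xy[:,0].reshape(1,-1),xy[:,1].reshape(1,-1),cv2.INTER_LINEAR)[0]; d=np.abs(np.gradient(v)); pts.append(c+k[d.argmax()]*nrm)
    l=cv2.fitLine(np.array(pts,np.float32),cv2.DIST_HUBER,0,.01,.01).ravel(); return l
def isect(a,b):
    s=np.linalg.solve(np.c_[a[:2],-b[:2]],b[2:]-a[2:]); return a[2:]+s[0]*a[:2]
def quad(img,c,ch,**k):
    L=[linefit(img,c[i],c[(i+1)%4],ch,**k) for i in range(4)]; return [isect(L[i-1],L[i]) for i in range(4)]
E
python3 - <<'E'
from h import *
img=cv2.imread("pics/w1.png"); ci=np.load("w1.npy",allow_pickle=True).item()
sat=cv2.cvtColor(img,cv2.COLOR_BGR2HSV)[...,1]; red=img[...,2]
# board: left edge, front edge, right edge
Lf=linefit(img,(105,160),(352,160),red); Ll=linefit(img,(88,16),(105,160),red); Lr=linefit(img,(352,160),(362,40),red)
B=isect(Ll,Lf);C=isect(Lr,Lf); print("board px",B,C)
b,c=onz(ci,*B,.012),onz(ci,*C,.012); print(b,c,np.linalg.norm(b-c))
y=(b-c)[:2]; th=np.arctan2(-y[0],y[1])
m=(b+c)[:2]/2; j=m+.075*np.array([np.cos(th),np.sin(th)]); print("jig",j,np.degrees(th))
np.save("jig.npy",[*j,th])
import h; h.J0,h.JY=j,th
# fence inner faces' tops z=.034
P=quad(img,[(196,58),(207,154),(326,151),(324,52)],img[...,0],half=4,trim=.2)
print("pack px",np.round(P,1))
W=[onz(ci,*p,.042) for p in P]; print("pack jig",[h.wj(w) for w in W]); print([round(np.linalg.norm(W[i]-W[i-1]),4) for i in range(4)])
print("bush",h.wj(onz(ci,254,48,.066)))
for p in((360,35),(190,37)): print("back fence inner",h.wj(onz(ci,*p,.034)))
for p in((186,149),(182,45)): print("left fence inner",h.wj(onz(ci,*p,.034)))
E
```

```text
board px [104.53572 158.58179] [349.76526 160.65582]
[0.50320624 0.19920543 0.012     ] [ 0.4594918  -0.08014268  0.012     ] 0.28274779923234655
jig [0.55544723 0.04793595] -8.893932870042343
pack px [[192.3  57.3]
 [203.5 156.6]
 [324.7 149.3]
 [327.   50.5]]
pack jig [array([32.9, 29.2, 42. ]), array([-65.3,  22.2,  42. ]), array([ -56.4, -105.6,   42. ]), array([  40.1, -101.3,   42. ])]
[np.float64(0.1308), np.float64(0.0985), np.float64(0.1281), np.float64(0.0966)]
bush [ 39.6 -31.1  66. ]
back fence inner [  55.1 -134.1   34. ]
back fence inner [52. 32. 34.]
left fence inner [-58.8  42.1  34. ]
left fence inner [44.7 40.2 34. ]
```

```bash
python3 - <<'E'
from h import *
print(r.get_obs()["joints"])
move(((-100,-38,120),Rj(-90)),((-100,-38,20),Rj(-90)),((-85,-38,20),Rj(-90)))
E
```

```text
[ 0.23550577  0.18034726 -0.4764555   1.94264971  0.08862834  1.03512896
 -1.98733291]
t 1.65 tcp jig [-65.1 -25.4 251.4] F [3.2 7.5 2.2] w 0.0848
(-100, -38, 120) shift [0.1312 0.013  0.0355] turn [ 0.21 -0.03  0.09] r 0.452
(-100, -38, 20) shift [0.2312 0.0138 0.0357] turn [ 0.21 -0.03  0.09] r 0.452
(-85, -38, 20) shift [0.2313 0.014  0.0207] turn [ 0.21 -0.03  0.09] r 0.466
```

Request:
{"name": "carry_out", "arguments": {
  "targets": [0.06,0.06,0.007,0.036,0.2,0,0,0.06,0.12,0.014,0.036,0.2,0,0,0.06,0.17,0.014,0.036,0.2,0,0.05,0.06,0.21,0.014,0.036,0.2,0,0.05,0.06,0.231,0.014,0.036,0.2,0,0.05,0.06,0.231,0.014,0.036,0.2,0,0.05,0.06,0.231,0.014,0.03,0.2,0,0.05,0.06,0.231,0.014,0.021,0.2,0,0.05,0.06,0.231,0.014,0.021,0.2,0,0.05]
}}

```text
clock: 2.78
tcp_pos: [0.4672, 0.0234, 0.0212]
orientation: [-2.144, 0.163, 2.133]
contact_force: [-0.1, 0.3, -0.9]
grip_width: 0.06
```

```bash
python3 - <<'E'
from h import *
move(((-54,-38,20),Rj(-90)))
np.save("w2.npy",r.camera_info("wrist"),allow_pickle=True)
a=r.grab_frame("wrist");cv2.imwrite("pics/w2.png",a)
E
```

```text
t 2.775 tcp jig [-83.4 -37.9  21.2] F [-0.1  0.3 -0.9] w 0.06
(-54, -38, 20) shift [ 0.0014  0.0001 -0.0294] turn [-0.01 -0.06  0.05] r 0.497
```

View pics/w2.png

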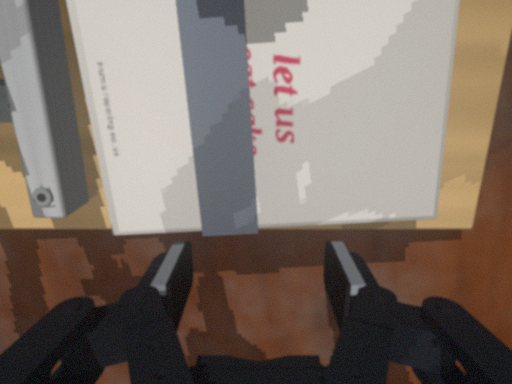

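The fingertips, at (175,270) and (345,270), stand just short of the pack's front face, both well within its length. Now I push towards the back fence.

Request:
{"name": "carry_out", "arguments": {
  "targets": [0.06,0.001,0,-0.004,0,0,0,0.06,0.001,0,-0.008,0,0,0,0.06,0.001,0,-0.011,0,0,0,0.06,0.001,0,-0.014,0,0,0,0.06,0.001,0,-0.017,0,0,0,0.06,0.001,0,-0.02,0,0,0,0.06,0.001,0,-0.022,0,0,0,0.06,0.001,0,-0.024,0,0,0,0.06,0.001,0,-0.024,0,0,0]
}}

```text
clock: 3.95
tcp_pos: [0.4904, 0.0196, 0.0201]
orientation: [-2.144, 0.163, 2.134]
contact_force: [-0.7, -0.1, 0.3]
grip_width: 0.0602
```

```bash
python3 - <<'E'
from h import *
move(((-54,-38,20),Rj(-90)))
E
```

```text
t 3.95 tcp jig [-59.9 -38.1  20.1] F [-0.7 -0.1  0.3] w 0.0602
(-54, -38, 20) shift [ 0.0001 -0.0001 -0.0059] turn [-0.01 -0.05  0.04] r 0.497
```

Request:
{"name": "carry_out", "arguments": {
  "targets": [0.06,0,0,-0.001,0,0,0,0.06,0,0,-0.002,0,0,0,0.06,0,0,-0.003,0,0,0,0.06,0,0,-0.004,0,0,0,0.06,0,0,-0.005,0,0,0]
}}

```text
clock: 4.58
tcp_pos: [0.4956, 0.0188, 0.0201]
orientation: [-2.144, 0.163, 2.133]
contact_force: [-2.0, 0.2, -0.6]
grip_width: 0.0598
```

Request:
{"name": "carry_out", "arguments": {
  "targets": [0.06,0,0,-0.001,0,0,0,0.06,0,0,-0.002,0,0,0,0.06,0,0,-0.002,0,0,0]
}}

```text
clock: 4.95
tcp_pos: [0.4966, 0.0185, 0.02]
orientation: [-2.142, 0.164, 2.136]
contact_force: [-4.9, 1.0, 4.3]
grip_width: 0.06
```

Request:
{"name": "carry_out", "arguments": {
  "targets": [0.06,0,0,-0.002,0,0,0,0.06,0,0,-0.003,0,0,0,0.06,0,0,-0.003,0,0,0]
}}

```text
clock: 5.32
tcp_pos: [0.4965, 0.0185, 0.0197]
orientation: [-2.137, 0.164, 2.142]
contact_force: [-9.6, 1.7, 8.6]
grip_width: 0.0598
```

```bash
python3 - <<'E'
from h import *
move(((-75,-38,20),Rj(-90)));print(r.get_obs()["moment"])
np.save("w3.npy",r.camera_info("wrist"),allow_pickle=True)
a=r.grab_frame("wrist");cv2.imwrite("pics/w3.png",a)
E
```

```text
t 5.325 tcp jig [-53.7 -38.2  19.7] F [-9.6  1.7  8.6] w 0.0598
(-75, -38, 20) shift [-0.0003 -0.0003  0.0213] turn [0.   0.03 0.02] r 0.476
[ 0.2746383   2.0753927  -0.06083558]
```

View pics/w3.png

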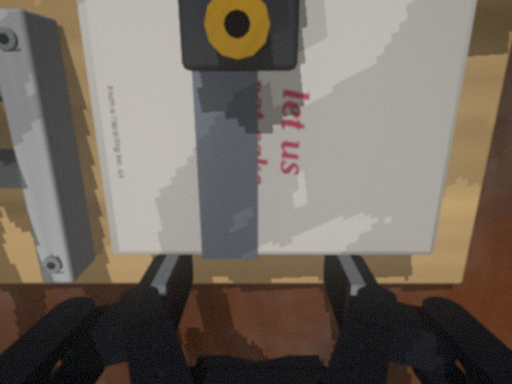

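```bash
python3 - <<'E'
from h import *
move(((-75,-38,20),Rj(-90)),((-75,-60,110),Rj(-90)),((2,-126,110),Rj(0)),((2,-126,20),Rj(0)))
E
```

```text
t 5.375 tcp jig [-53.7 -38.3  19.7] F [-10.4   2.2   7.9] w 0.06
(-75, -38, 20) shift [-0.0003 -0.0003  0.0213] turn [0.   0.03 0.02] r 0.476
(-75, -60, 110) shift [-0.0903  0.0216  0.0215] turn [0.   0.03 0.02] r 0.472
(2, -126, 110) shift [-0.0906  0.0876 -0.0554] turn [-1.8e+01  1.0e-02  4.0e-02] r 0.543
(2, -126, 20) shift [-0.0006  0.0878 -0.0557] turn [-1.8e+01  1.0e-02  4.0e-02] r 0.543
```

Request:
{"name": "carry_out", "arguments": {
  "targets": [0.06,0,0,0.01,0,0,0,0.06,0,0,0.022,0,0,0,0.06,-0.03,0.005,0.022,0,0,0,0.06,-0.09,0.022,0.022,-1,0,0,0.05,-0.09,0.04,0.005,-3,0,0,0.04,-0.09,0.06,-0.02,-5,0,0,0.04,-0.09,0.088,-0.055,-7,0,0,0.04,-0.09,0.088,-0.055,-9,0,0,0.04,-0.09,0.088,-0.055,-11,0,0,0.04,-0.09,0.088,-0.055,-13,0,0,0.04,-0.09,0.088,-0.055,-15,0,0,0.04,-0.09,0.088,-0.055,-18,0,0]
}}

```text
clock: 6.88
tcp_pos: [0.5373, -0.0772, 0.1094]
orientation: [1.372, 1.097, -1.372]
contact_force: [0.1, 0.7, -1.0]
grip_width: 0.0398
```

Request:
{"name": "carry_out", "arguments": {
  "targets": [0.04,0,0,0,-1.5,0,0,0.04,0,0,0,-1.5,0,0]
}}

```text
clock: 7.12
tcp_pos: [0.5371, -0.0774, 0.1093]
orientation: [1.279, 1.165, -1.278]
contact_force: [0.3, 0.3, -1.0]
grip_width: 0.0401
```

```bash
python3 - <<'E'
from h import *
move(((2,-126,20),Rj(0)))
E
```

```text
t 7.125 tcp jig [   1.3 -126.6  109.3] F [ 0.3  0.3 -1. ] w 0.0401
(2, -126, 20) shift [ 0.0893  0.0009 -0.0004] turn [ 0.7  -0.02  0.01] r 0.543
```

Overshot the turn slightly; correcting while descending.

Request:
{"name": "carry_out", "arguments": {
  "targets": [0.04,0.03,0.001,0,0.7,0,0,0.04,0.06,0.001,0,0.7,0,0,0.04,0.089,0.001,0,0.7,0,0,0.04,0.089,0.001,0,0.7,0,0,0.04,0.089,0.001,-0.008,0.7,0,0,0.04,0.089,0.001,-0.012,0.7,0,0,0.04,0.089,0.001,-0.016,0.7,0,0,0.04,0.089,0.001,-0.019,0.7,0,0,0.04,0.089,0.001,-0.022,0.7,0,0,0.04,0.089,0.001,-0.024,0.7,0,0]
}}

```text
clock: 8.38
tcp_pos: [0.5406, -0.0534, 0.0205]
orientation: [1.324, 1.133, -1.322]
contact_force: [0.6, -3.8, 2.8]
grip_width: 0.04
```

Request:
{"name": "carry_out", "arguments": {
  "targets": [0.04,0,0,-0.001,0,0,0,0.04,0,0,-0.002,0,0,0,0.04,0,0,-0.003,0,0,0]
}}

```text
clock: 8.75
tcp_pos: [0.5409, -0.0506, 0.0205]
orientation: [1.323, 1.133, -1.323]
contact_force: [-1.0, -4.7, 4.0]
grip_width: 0.04
```

```bash
python3 - <<'E'
from h import *
move(((2,-97,20),Rj(0)))
E
```

```text
t 8.75 tcp jig [  0.9 -99.6  20.5] F [-1.  -4.7  4. ] w 0.04
(2, -97, 20) shift [ 0.0005  0.0011 -0.0026] turn [-0.   -0.01  0.01] r 0.545
```

Request:
{"name": "carry_out", "arguments": {
  "targets": [0.04,0,0,-0.001,0,0,0,0.04,0,0,-0.002,0,0,0,0.04,0,0,-0.002,0,0,0]
}}

```text
clock: 9.12
tcp_pos: [0.5411, -0.0488, 0.0204]
orientation: [1.323, 1.133, -1.323]
contact_force: [-0.6, -4.5, 3.5]
grip_width: 0.0402
```

Request:
{"name": "carry_out", "arguments": {
  "targets": [0.04,0,0,-0.001,0,0,0,0.04,0,0,-0.002,0,0,0,0.04,0,0,-0.002,0,0,0]
}}

```text
clock: 9.5
tcp_pos: [0.5411, -0.0489, 0.0204]
orientation: [1.321, 1.131, -1.326]
contact_force: [-0.5, -8.8, 6.4]
grip_width: 0.0399
```

```bash
python3 - <<'E'
from h import *
move(((2,-97,20),Rj(0)))
E
```

```text
t 9.5 tcp jig [  0.8 -97.9  20.4] F [-0.5 -8.8  6.4] w 0.0399
(2, -97, 20) shift [ 0.0004  0.0012 -0.0009] turn [-0.02  0.02  0.02] r 0.545
```

Request:
{"name": "carry_out", "arguments": {
  "targets": [0.04,0,0,-0.001,0,0,0,0.04,0,0,-0.002,0,0,0,0.04,0,0,-0.002,0,0,0]
}}

```text
clock: 9.88
tcp_pos: [0.5411, -0.0489, 0.0204]
orientation: [1.319, 1.129, -1.329]
contact_force: [-1.3, -9.6, 5.8]
grip_width: 0.0398
```

Request:
{"name": "carry_out", "arguments": {
  "targets": [0.04,0,0,0.008,0,0,0,0.04,0,0,0.018,0,0,0,0.04,-0.02,0,0.018,0,0,0,0.05,-0.09,0,0.018,0,0,0,0.06,-0.12,-0.03,-0.01,3,0,0,0.06,-0.15,-0.08,-0.04,5,0,0,0.06,-0.15,-0.08,-0.08,7,0,0,0.06,-0.15,-0.08,-0.08,9,0,0,0.06,-0.15,-0.08,-0.08,11,0,0,0.06,-0.15,-0.08,-0.08,13,0,0,0.06,-0.15,-0.08,-0.08,15.5,0,0,0.06,-0.15,-0.08,-0.08,18,0,0]
}}

```text
clock: 11.38
tcp_pos: [0.475, 0.0445, 0.1714]
orientation: [-2.174, 0.104, 2.178]
contact_force: [0.3, 0.7, -0.4]
grip_width: 0.06
```

Request:
{"name": "carry_out", "arguments": {
  "targets": [0.06,-0.01,0,0,0,0,0,0.06,-0.01,0,0,0,0,0]
}}

```text
clock: 11.62
tcp_pos: [0.4758, 0.0454, 0.1831]
orientation: [-2.18, 0.098, 2.177]
contact_force: [-0.8, -0.4, -0.4]
grip_width: 0.0596
```

```bash
python3 - <<'E'
from h import *
print(r.get_obs()["joints"])
np.save("w4.npy",r.camera_info("wrist"),allow_pickle=True)
a=r.grab_frame("wrist");cv2.imwrite("pics/w4.png",a)
move(((-75,-20,130),Rj(-90)),((-75,-20,20),Rj(-90)),((-64,-20,20),Rj(-90)))
E
```

```text
[ 0.28040323  0.26418745 -0.58387184  2.03274244  0.18961767  0.89566644
 -2.06455727]
t 11.675 tcp jig [-78.5 -15.1 182.5] F [0.5 0.4 0.5] w 0.06
(-75, -20, 130) shift [ 0.0525  0.0049 -0.0032] turn [ 0.77 -0.   -0.04] r 0.48
(-75, -20, 20) shift [ 0.1625  0.0046 -0.0032] turn [ 0.77 -0.   -0.04] r 0.48
(-64, -20, 20) shift [ 0.1625  0.0053 -0.0141] turn [ 0.77 -0.   -0.04] r 0.491
```

View pics/w4.png

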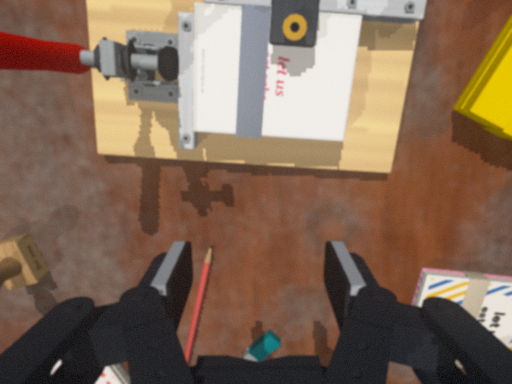

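The pack lies against the left fence (column ~194) and the back fence (row ~10), and looks square. A second x-push will seat it, then I'll measure.

Request:
{"name": "carry_out", "arguments": {
  "targets": [0.06,0.05,0.005,-0.003,0.77,0,0,0.06,0.1,0.005,-0.003,0.77,0,0,0.06,0.14,0.005,-0.003,0.77,0,0,0.06,0.1625,0.005,-0.003,0.77,0,0,0.06,0.1625,0.005,-0.003,0.77,0,0,0.06,0.1625,0.005,-0.01,0.77,0,0,0.06,0.1625,0.005,-0.018,0.77,0,0,0.06,0.1625,0.005,-0.022,0.77,0,0,0.06,0.1625,0.005,-0.024,0.77,0,0,0.06,0.1625,0.005,-0.026,0.77,0,0,0.06,0.1625,0.005,-0.026,0.77,0,0]
}}

```text
clock: 13.05
tcp_pos: [0.4994, 0.0373, 0.0198]
orientation: [-2.14, 0.171, 2.145]
contact_force: [-6.4, 0.1, 5.0]
grip_width: 0.0602
```

```bash
python3 - <<'E'
from h import *
move(((-54,-20,20),Rj(-90)))
img=cv2.imread("pics/w4.png"); ci=np.load("w4.npy",allow_pickle=True).item()
Lf=linefit(img,(100,156),(389,172),img[...,2]); Ll=linefit(img,(88,16),(97,150),img[...,2]); Lr=linefit(img,(389,172),(415,30),img[...,2])
b,c=[onz(ci,*isect(l,Lf),.012) for l in(Ll,Lr)]
y=(b-c)[:2]; th=np.arctan2(-y[0],y[1]); j=(b+c)[:2]/2+.075*np.array([np.cos(th),np.sin(th)]); print(np.linalg.norm(b-c),"jig",j,np.degrees(th))
import h; h.J0,h.JY=j,th
# pack front edge & right edge & left edge (top z .042), fence inner top edge z .034
pf=linefit(img,(196,132),(345,140),img[...,0],half=4,trim=.1); pr=linefit(img,(345,140),(358,30),img[...,0],half=4,trim=.1)
for l in(pf,pr):
    q=[h.wj(onz(ci,*(l[2:]+s*l[:2]),.042)) for s in(-40,40)]; d=q[1]-q[0]; print(q,np.degrees(np.arctan2(d[1],d[0])))
print("corner",h.wj(onz(ci,*isect(pf,pr),.042)),"expect -43,-85; bush",h.wj(onz(ci,295,26,.066)))
E
```

```text
t 13.05 tcp jig [-53.7 -19.2  19.8] F [-6.4  0.1  5. ] w 0.0602
(-54, -20, 20) shift [-0.0002  0.0008  0.0003] turn [ 0.01  0.02 -0.05] r 0.5
0.2794681352885353 jig [0.55412648 0.04471072] -8.848289880640818
[array([-43.2,  10.2,  42. ]), array([-43.1, -57.1,  42. ])] -89.9148651748198
[array([-26.3, -82.5,  42. ]), array([ 34.5, -82.8,  42. ])] -0.28270714409824904
corner [-43.1 -82.4  42. ] expect -43,-85; bush [ 38.6 -30.8  66. ]
```

```bash
python3 - <<'E'
import numpy as np
np.save("jig.npy",[.5552,.0460,np.radians(-8.87)])
from h import *
ci=r.camera_info("scene"); img=cv2.imread("pics/scene0.png")
hsv=cv2.cvtColor(img,cv2.COLOR_BGR2HSV); m=((hsv[...,0]<8)|(hsv[...,0]>172))&(hsv[...,1]>150)&(hsv[...,2]>70)
k=np.zeros_like(m);k[185:212,190:212]=1; ys,xs=np.nonzero(m&k); P=np.c_[xs,ys].astype(float); c=P.mean(0); u=np.linalg.svd(P-c)[2][0]; s=(P-c)@u
print(len(P),c,u,s.min(),s.max())
n=np.array([np.cos(JY),np.sin(JY),0]); p0=jw((6,0,0))
for q in(c+u*s.min(),c,c+u*s.max()):
    o,d=ray(ci,*q); print(q,wj(o+d*((p0-o)@n)/(d@n)))
move(((-75,-20,20),Rj(-90)),((-75,0,230),Rj(-90)),((6,100,230),Rj(-90)),((6,100,149),Rj(-90)))
E
```

```text
61 [199.8852459  199.68852459] [0.65023849 0.75973015] -7.607810239575476 8.880558315569354
[194.93835485 193.90864176] [  6.  136.7 160.4]
[199.8852459  199.68852459] [  6.  124.6 123.8]
[205.65972674 206.43535251] [  6.  109.9  78.9]
t 13.05 tcp jig [-53.7 -17.2  19.8] F [-6.4  0.1  5. ] w 0.0602
(-75, -20, 20) shift [-0.0002  0.0028  0.0213] turn [ 0.    0.02 -0.05] r 0.48
(-75, 0, 230) shift [-0.2103 -0.0163  0.0217] turn [ 0.    0.02 -0.05] r 0.485
(6, 100, 230) shift [-0.2109 -0.1163 -0.0593] turn [ 0.    0.02 -0.05] r 0.594
(6, 100, 149) shift [-0.1299 -0.1167 -0.0595] turn [ 0.    0.02 -0.05] r 0.594
```

Request:
{"name": "carry_out", "arguments": {
  "targets": [0.06,0,0.002,0.01,0,0,0,0.06,0,0.002,0.021,0,0,0,0,-0.06,-0.01,0.021,0,0,0,0,-0.12,-0.016,0.021,0,0,0,0,-0.18,-0.016,0.021,0,0,0,0,-0.21,-0.016,0.021,0,0,0,0,-0.21,-0.016,0.021,0,0,0]
}}

```text
clock: 13.92
tcp_pos: [0.4829, 0.0575, 0.2322]
orientation: [-2.146, 0.171, 2.139]
contact_force: [-0.2, -0.6, -1.1]
grip_width: 0.0002
```

```bash
python3 - <<'E'
from h import *
move(((6,98,230),Rj(-90)),((6,98,149),Rj(-90)))
ci=r.camera_info("wrist");np.save("w5.npy",ci,allow_pickle=True)
img=r.grab_frame("wrist");cv2.imwrite("pics/w5.png",img)
E
```

```text
t 13.925 tcp jig [-7.320e+01  2.000e-01  2.322e+02] F [-0.2 -0.6 -1.1] w 0.0002
(6, 98, 230) shift [ 0.0021 -0.0978 -0.0791] turn [-0.   -0.04 -0.04] r 0.593
(6, 98, 149) shift [ 0.0831 -0.0981 -0.0788] turn [-0.   -0.04 -0.04] r 0.593
```

View pics/w5.png

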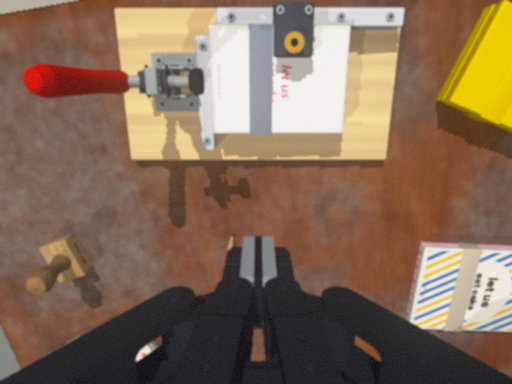

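The pack sits flush with both fences: left edge at column ~211, top edge at row ~26, right edge square. The handle runs (40,80)–(125,82), upright. Now I move beside the handle.

Request:
{"name": "carry_out", "arguments": {
  "targets": [0,0,-0.05,-0.04,0,0,0,0,0.002,-0.098,-0.079,0,0,0,0,0.002,-0.098,-0.079,0,0,0,0,0.04,-0.098,-0.079,0,0,0,0,0.083,-0.098,-0.079,0,0,0,0,0.083,-0.098,-0.079,0,0,0]
}}

```text
clock: 14.72
tcp_pos: [0.5712, 0.1393, 0.1427]
orientation: [-2.135, 0.175, 2.154]
contact_force: [0.5, 0.0, -0.5]
grip_width: -0.0003
```

```bash
python3 - <<'E'
from h import *
R=Rj(-90)
move(*[((6,a,b),R) for a,b in((114,148),(125,142),(139,136),(160,123),(175,107),(182,94),(186,78),(188,62))])
a=r.grab_frame("scene")[165:250,180:300]; b=r.grab_frame("side")[155:245,230:310]
c=np.zeros((360,800,3),np.uint8); c[:340,:480]=cv2.resize(a,None,fx=4,fy=4,interpolation=cv2.INTER_CUBIC); c[:360,480:]=cv2.resize(b,None,fx=4,fy=4,interpolation=cv2.INTER_CUBIC); cv2.imwrite("pics/s6.png",c)
E
```

```text
t 14.725 tcp jig [  1.5  94.7 142.7] F [ 0.5  0.  -0.5] w -0.0003
(6, 114, 148) shift [-0.0055 -0.0193 -0.0045] turn [-0.    0.09 -0.1 ] r 0.6
(6, 125, 142) shift [ 0.0004 -0.0303 -0.0046] turn [-0.    0.09 -0.1 ] r 0.604
(6, 139, 136) shift [ 0.0063 -0.0444 -0.0046] turn [-0.    0.09 -0.1 ] r 0.61
(6, 160, 123) shift [ 0.0191 -0.0655 -0.0047] turn [-0.    0.09 -0.1 ] r 0.62
(6, 175, 107) shift [ 0.035  -0.0806 -0.0048] turn [-0.    0.09 -0.1 ] r 0.627
(6, 182, 94) shift [ 0.0479 -0.0878 -0.0049] turn [-0.    0.09 -0.1 ] r 0.631
(6, 186, 78) shift [ 0.0639 -0.0919 -0.005 ] turn [-0.    0.09 -0.1 ] r 0.633
(6, 188, 62) shift [ 0.0799 -0.094  -0.0052] turn [-0.    0.09 -0.1 ] r 0.634
```

View pics/s6.png

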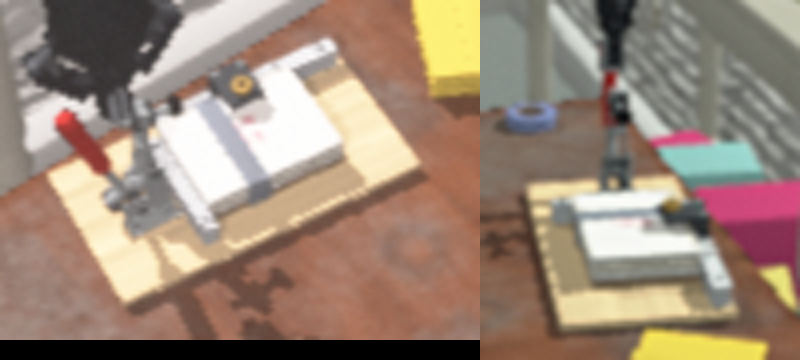

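The pack is home, and the fingertips at (118,105) stand between the upright bar and the red handle. Now the first part of the swing.

Request:
{"name": "carry_out", "arguments": {
  "targets": [0,-0.005,-0.01,-0.0045,0,0,0,0,-0.005,-0.02,-0.0045,0,0,0,0,0.0,-0.03,-0.0045,0,0,0,0,0.005,-0.044,-0.0045,0,0,0,0,0.012,-0.055,-0.0045,0,0,0,0,0.019,-0.065,-0.0045,0,0,0,0,0.027,-0.073,-0.0045,0,0,0,0,0.035,-0.08,-0.005,0,0,0,0,0.035,-0.08,-0.005,0,0,0]
}}

```text
clock: 15.95
tcp_pos: [0.5913, 0.2183, 0.1108]
orientation: [-2.141, 0.174, 2.147]
contact_force: [-2.9, -3.8, 6.7]
grip_width: 0.0001
```

```bash
python3 - <<'E'
from h import *
R=Rj(-90)
move(*[((6,a,b),R) for a,b in((180,94),(183,78),(184,62))])
a=r.grab_frame("scene")[165:250,180:300]; b=r.grab_frame("side")[155:245,230:310]
c=np.zeros((360,800,3),np.uint8); c[:340,:480]=cv2.resize(a,None,fx=4,fy=4,interpolation=cv2.INTER_CUBIC); c[:360,480:]=cv2.resize(b,None,fx=4,fy=4,interpolation=cv2.INTER_CUBIC); cv2.imwrite("pics/s7.png",c)
E
```

```text
t 15.95 tcp jig [  9.1 175.8 110.8] F [-2.9 -3.8  6.7] w 0.0001
(6, 180, 94) shift [ 0.0168 -0.0043  0.0031] turn [-0.    0.02 -0.08] r 0.63
(6, 183, 78) shift [ 0.0328 -0.0075  0.0031] turn [-0.    0.02 -0.08] r 0.631
(6, 184, 62) shift [ 0.0487 -0.0086  0.003 ] turn [-0.    0.02 -0.08] r 0.632
```

View pics/s7.png

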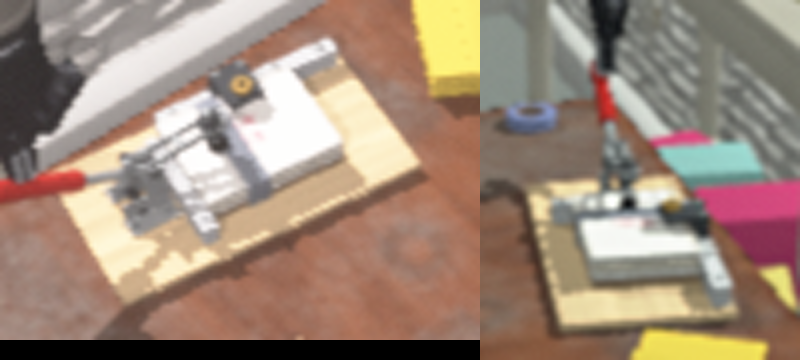

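The handle (40,185) is nearly level with the tips on its top, and the bar is coming down over the pack. Continuing past centre.

Request:
{"name": "carry_out", "arguments": {
  "targets": [0,0.006,-0.002,0.002,0,0,0,0,0.012,-0.004,0.003,0,0,0,0,0.018,-0.005,0.003,0,0,0,0,0.024,-0.006,0.003,0,0,0,0,0.03,-0.007,0.003,0,0,0,0,0.036,-0.008,0.003,0,0,0,0,0.041,-0.008,0.003,0,0,0,0,0.045,-0.008,0.003,0,0,0,0,0.048,-0.008,0.003,0,0,0,0,0.048,-0.008,0.003,0,0,0]
}}

```text
clock: 17.3
tcp_pos: [0.5895, 0.2262, 0.0637]
orientation: [-2.141, 0.175, 2.146]
contact_force: [-2.5, -0.4, 5.5]
grip_width: 0.0001
```

Request:
{"name": "carry_out", "arguments": {
  "targets": [0,0.002,0,0,0,0,0,0,0.003,0,0,0,0,0,0,0.003,0,0,0,0,0]
}}

```text
clock: 17.68
tcp_pos: [0.5895, 0.2262, 0.0613]
orientation: [-2.142, 0.175, 2.146]
contact_force: [-3.0, -1.0, 5.5]
grip_width: 0.0
```

Request:
{"name": "carry_out", "arguments": {
  "targets": [0,-0.03,0,0,0,0,0,0,-0.09,0,0,0,0,0,0,-0.15,0,0,0,0,0,0,-0.2,0.05,0.05,0,0,0,0,-0.2,0.11,0.11,0,0,0,0,-0.2,0.17,0.13,0,0,0,0,-0.2,0.17,0.13,0,0,0,0,-0.2,0.17,0.13,0,0,0,0,-0.2,0.17,0.13,0,0,0]
}}

```text
clock: 18.8
tcp_pos: [0.4358, 0.0804, 0.2631]
orientation: [-2.143, 0.174, 2.144]
contact_force: [-0.1, -0.5, 0.0]
grip_width: 0.0001
```

```bash
python3 - <<'E'
from h import *
move()
ci=r.camera_info("wrist");np.save("w8.npy",ci,allow_pickle=True)
cv2.imwrite("pics/w8.png",r.grab_frame("wrist"))
E
```

```text
t 18.8 tcp jig [-123.3   15.6  263.1] F [-0.1 -0.5  0. ] w 0.0001
```

View pics/w8.png

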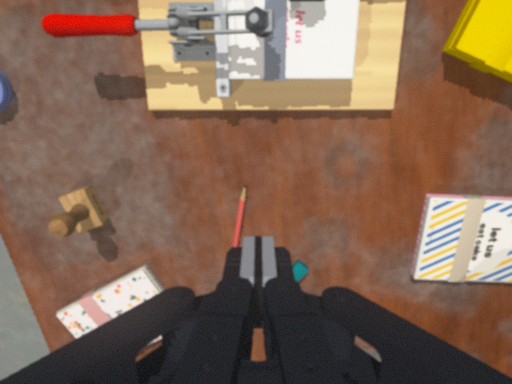

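```bash
python3 - <<'E'
from h import *
n=np.array([np.cos(JY),np.sin(JY),0]); p0=jw((6,0,0)); crops=[]
for name,(y0,y1,x0,x1) in(("scene",(170,250,150,250)),("side",(155,245,230,310))):
    ci=r.camera_info(name); img=r.grab_frame(name)
    crops.append(cv2.resize(img[y0:y1,x0:x1],None,fx=4,fy=4,interpolation=cv2.INTER_CUBIC))
    hsv=cv2.cvtColor(img,cv2.COLOR_BGR2HSV); m=((hsv[...,0]<6)|(hsv[...,0]>174))&(hsv[...,1]>170)&(hsv[...,2]>70)
    k=np.zeros_like(m);k[y0:y1,x0:x1]=1; nn,lab,st,_=cv2.connectedComponentsWithStats((m&k).astype(np.uint8)); i=1+st[1:,4].argmax()
    ys,xs=np.nonzero(lab==i); P=np.c_[xs,ys].astype(float); c=P.mean(0); u=np.linalg.svd(P-c)[2][0]; s=(P-c)@u
    print(name,len(P),c)
    for q in(c+u*s.min(),c,c+u*s.max()):
        o,d=ray(ci,*q); print(np.round(q,1),wj(o+d*((p0-o)@n)/(d@n)))
    print("predicted locked/centre end px",proj(ci,[jw((6,214,51)),jw((6,214,88))]).round(1).tolist())
c=np.zeros((360,730,3),np.uint8); c[:320,:400]=crops[0]; c[:,400:720]=crops[1]; cv2.imwrite("pics/s9.png",c)
E
```

```text
scene 74 [188.33783784 218.22972973]
[200. 213.] [  6.  132.5  58.9]
[188.3 218.2] [  6.  173.7  58.5]
[178.  222.9] [  6.  209.8  58.2]
predicted locked/centre end px [[177.1, 224.8], [175.3, 218.0]]
side 29 [259.93103448 184.62068966]
[258.8 181.1] [  6.  190.8  71.1]
[259.9 184.6] [  6.  160.6  67.8]
[261.1 188.3] [  6.  130.6  64.6]
predicted locked/centre end px [[258.0, 183.5], [258.0, 175.1]]
```

View pics/s9.png

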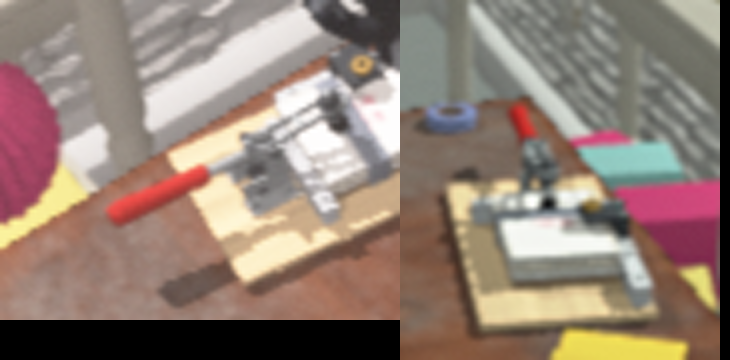

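Clamp handle is down and level about 1.2 s after release, end at z ≈ 58 mm against 88 at centre. The foot rests on the pack. One last check of the pack pose, and that nothing drifts.

```bash
python3 - <<'E'
from h import *
img=cv2.imread("pics/w8.png"); ci=np.load("w8.npy",allow_pickle=True).item()
pf=linefit(img,(290,78),(354,78),img[...,0],half=4,trim=.1); pr=linefit(img,(354,78),(359,8),img[...,0],half=4,trim=.1)
bf=linefit(img,(150,108),(392,108),img[...,2])
f=lambda l,z,k=30:[wj(onz(ci,*(l[2:]+s*l[:2]),z)) for s in(-k,k)]
for n,l,z in(("front",pf,.042),("right",pr,.042),("board front",bf,.012)):
    q=f(l,z,30); d=q[1]-q[0]; print(n,q,round(np.degrees(np.arctan2(d[1],d[0])),2))
print("corner",wj(onz(ci,*isect(pf,pr),.042)))
n=np.array([np.cos(JY),np.sin(JY),0]); p0=jw((6,0,0))
im=r.grab_frame("scene"); ci=r.camera_info("scene"); hsv=cv2.cvtColor(im,cv2.COLOR_BGR2HSV)
m=((hsv[...,0]<6)|(hsv[...,0]>174))&(hsv[...,1]>170)&(hsv[...,2]>70); m[:,:172]=0;m[:,210:]=0;m[:205]=0;m[232:]=0
ys,xs=np.nonzero(m); print("handle px",len(xs),xs.mean(),ys.mean())
E
```

```text
front [array([-42.4, -23.2,  42. ]), array([-42.7, -84.8,  42. ])] -90.28
right [array([-43.5, -83.7,  42. ]), array([ 12.1, -84.3,  42. ])] -0.62
board front [array([-75.7,  56.5,  12. ]), array([-75.7, -11.8,  12. ])] -90.0
corner [-42.7 -83.7  42. ]
handle px 79 188.31645569620252 218.40506329113924
```

```bash
python3 -c "
from bench import r
print(r.hand_in())"
```

```text
the job is handed in; nothing more can be done
None
```

The pack is home against both fences and the toggle clamp is down and holding. I handed the job in at about 19 s, and the hand-in reports no verdict.

**What I did:** With two fingertips I pushed the pack to the back fence until it stopped at about 10 N. I then pushed it to the left fence, also to about 10 N, and gave it a second push to the back fence at about 6 N, which did not move it further. After that I pressed the red handle over its centre and withdrew the hand to 0.26 m height, clear of everything.

**Last checks:**
- **Pack position:** its front-right corner measured (-42.7, -83.7) mm in the jig's frame, against (-43, -85) when fully home. It is square to within about 0.6°. The y difference is within the uncertainty of my jig position.
- **Handle:** it stayed level and still for about a second after release, with the foot on the pack.
- **Other objects:** nothing else on the table was touched; the bystanders in view looked undisturbed.

**Disagreements:**
- **Handle height:** I measured about 58 mm at the grip from the scene camera, against 55 mm nominal and 85 mm at centre. The side camera's coarser measurement gave 65–71 mm.
- **Final press:** the force stayed near 5.5 N over the last 2 mm instead of rising as it would against a hard stop. That the clamp is locked rests on the handle staying down by itself, as it would spring back if short of centre.

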